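# Hold the magnifier over the wide transparency

## Robot

A 6-joint arm with a two-finger parallel gripper is mounted at the origin on the work surface. World frame = base frame: x ahead of the robot, y to its left, z up, the work surface at z = 0. Lengths are in mm, angles in rad, forces in N, time in s.
With the tool pointing down it reaches from about 275 to 750 mm from the base axis. Payload 10.2 kg.
Tool frame: the origin (TCP) lies at the very end of the fingers, on their centre line; the grasp point (between the pads) lies 19 mm behind it (grasp_offset is the distance from the TCP to the grasp point, in mm); z points along the fingers, y is the line along which they close (so a half turn about z gives the same grasp; the last joint's range is limited). The gripper opens to 85 mm and grips with 20 to 120 N. Pads are 22 mm wide; open, the fingers measure 114 mm over their backs; the gripper's body (76 mm by 85 mm) begins 54 mm behind the grasp point. The pads swing forward as they close: fully open they stand 13 mm farther back than shut.
Start: joints at [-1.522, 0.313, 1.498, -0, 1.331, -0.223], TCP at [140.931, -505.737, 231.294] pointing down, gripper open.
Joint ranges: [-2.94, 2.94], [-0.97, 2.17], [0.19, 2.56], [-1.23, 4.37], [0.02, 3.11], [-2.88, 2.88]. Speed limits (rad/s): [2.39, 2.39, 3.01, 3.14, 3.14, 3.14].

## Interface

Orientations are given as a unit quaternion [w, x, y, z].
In Python, from cell import get_obs, read_camera, calibration, job_done, grasp_offset gives the robot as it stands.
- The arm moves only by the tool send_rows, never from a script. Its argument "steps" is a list that holds one entry, the list of rows, each a list of 7 numbers: the finger opening in cm, from 0 to 8.54, then the shift along the tool's x, y, z in cm, then the turn, a rotation vector about the tool's x, y, z in degrees. A call has exactly 8 rows; each row is the pose to reach, as a shift and turn from the pose commanded when the call began, along the tool's axes at that moment; what a row does not reach only later rows make up. A row lasts 1/12 s, in which the tool goes at most 41.7 mm and 7.16 degrees, less where a joint would pass 70% of its speed; a pose out of reach is approached as far as the arm can. A call with a gripper value outside its range is refused whole. The fingers move at their own pace and stop on an object; "newtons" is the grip in N (left out, the last holds). Time passes only in rows, so rows that repeat a pose let the fingers close, or fill a call up. It gives the time, the measured TCP pose, the force, the opening and the grip force at its end, in the units of the state.
- get_obs(): the state, without advancing time (a new reading comes with each control period).
- read_camera(name): name is "scene" or "side" or "wrist"; returns (picture, depth): 384x512x3 uint8, red, green, blue; 384x512 float32, mm along the optical axis (not along the pixel's ray), 0 where there is no reading.
- calibration(name): a dict with "mtx" (3x3 intrinsics, pixels), "dist_coeffs" ([k1, k2, p1, p2, k3] as OpenCV has them; the pictures are not rectified), "R" (3x3) and "t" (3): a world point X has camera coordinates R X + t. Camera axes: x right, y down, z forward; pixel columns grow to the right and rows downward; lengths in mm; the calibration is good to about 2 mm. A picture is of the moment at which its call begins: read the wrist's pose just before it. calibration takes no time and is no camera call; for the wrist camera it gives the pose at the moment of the call.
- job_done(): hands the job in; it is judged then, once.
The state is a dict: "time_s": time; "joint_pos": joint angles; "dq": joint speeds; "joint_torque": joint torques, N m; "tool_pos": TCP position; "ee_rot": TCP orientation; "force": force on the tool from outside, world axes, zero at the start; "ft_torque": the same for the moment, N m; "width": opening from 0.0 (shut) to 1.0 (fully open); "gripper_force": force on a finger pad.
Only numpy, scipy, OpenCV 4.12 (cv2) and the standard library are available. Lean on these libraries where they do the work, as an engineer would, in place of code of your own. Each camera call takes 0.05 s, during which the arm holds its last target. There are 200 camera calls.

## Task

Pick up the rectangular hand magnifier by its handle, carry it over the row of books, mug and pen cup to the light pad, and finish still holding it level and still about a centimetre above the wide (oblong) mounted slide: lens centred over that slide, with the long side of the lens frame parallel to the long side of the slide. It must not touch the slides or the light pad at any time, and nothing else on the desk may be pushed about; do not put the magnifier down or let go at the end.

Things in the scene. Friction and masses are not known exactly. Their poses are not given: they have to be found in the camera images.
- magnifier: Rectangular hand magnifier, about 0.17 kg, lying flat on the desk left or right of the row of books. Black lens frame 76 mm (its x) by 112 mm (its y), 14 mm thick, with clear lens; a dark wooden handle runs along its -x axis from the middle of one long side. Origin: centre of the underside of the lens frame (z = 0 on the desk); z up. Centre of mass about 72 mm from the origin along -x.
- magnifier_lens (a point): Centre of the underside of the lens frame (the same point and axes as the magnifier's origin).
- magnifier_grip (a point): Point to grip the wooden handle: mid thickness, 90 mm from the origin along -x, 20 mm above the frame's underside; axes as the magnifier's. The handle is 24 mm wide (y) and 24 mm high (8 to 32 mm above the frame's underside) and spans x = -57 to -167 mm; a small steel foot is under its tail (x = -153 to -163 mm).
- wide_slide: The target: the oblong mounted transparency lying loose on the light pad, grey mount 76 mm (its x) by 104 mm (its y, long side), 4 mm thick. Origin: centre of its underside, z up. The other two mounts on the pad are square.
- wide_slide_top (a point): Centre of the upper face of the wide slide, 4 mm above its origin; axes as the slide's.
- square_slide: Square mounted slide 70 x 70 x 4 mm, loose on the light pad beside the wide one (which of them is left and which right varies). Not to be touched. Origin: centre of underside.
- small_slide: Small square mounted slide 50 x 50 x 4 mm, loose on the light pad behind the other two. Not to be touched. Origin: centre of underside.
- light_pad: Flat light pad with a white surface and an aluminium rim, 180 mm (its x) by 250 mm (its y), 9 mm thick, fixed to the desk on the other side of the row. Origin: centre of its underside.
- books: Stack of four small hardback books, loose, about 150 mm (x) by 104 mm (y), 88 mm high, in the middle of the desk, between the magnifier and the light pad. Origin: centre of underside.
- pen_cup: Dark steel pen cup, 72 mm across, 98 mm high, with pens standing up to 156 mm above the desk, loose, behind the books in the row. Origin: centre of underside.
- mug: White mug, 80 mm across plus a handle on one side, 92 mm high, loose, in front of the books in the row (nearest the robot). Origin: centre of underside.
- lens_cap: Black lens cap, 62 mm across, 11 mm high, loose, on the near left of the desk. Origin: centre of underside.
- eraser: White eraser 45 x 22 x 13 mm, loose, on the near right of the desk. Origin: centre of underside.
- blower: Black rubber air blower, 60 mm across and 100 mm high, standing loose behind the row. Origin: centre of underside.
Mind the look-alikes: they are no part of the job. Several things have the shape of the lens_cap; the one meant has the colours described above.

How it is judged:
By the outcome, as a careful person would: the job done as asked, in the order asked, and still so for the second after the job is handed in, while the arm keeps its last pose, push and grip.
It also fails if it takes over 48 s, if anything falls off the work surface, if the arm or the gripper's body presses on something with over 40 N, if the wrist force passes 120 N, or if a joint passes its speed limit or range.

## Working session

There is one attempt and no reset: what is moved stays moved. The work goes in short steps, Python scripts to look and compute and a tool call to move; the robot and the scene stay as the last step left them, time stands still between calls to the robot, and variables do not carry over. Pictures are saved under pics/ and viewed, at most 10 in all, crops included, and the job is handed in when it is done.

Besides the shell and the picture viewer there is one more tool, called after "Request:" by a JSON object that holds its "op" and its "data". send_rows: Moves the arm, as the interface text tells. Its arguments: {"type":"object","properties":{"steps":{"type":"array","items":{"type":"array","items":{"type":"array","items":{"type":"number"}}}},"newtons":{"type":"number"}},"required":["steps"]}

```bash
ls; mkdir -p pics; python3 - <<'E'
from cell import *
import cv2,numpy as np
o=get_obs();print(o, grasp_offset if not callable(grasp_offset) else grasp_offset())
ims=[]
for n in("scene","side"):
    p,d=read_camera(n);np.savez(f"pics/{n}0.npz",p=p,d=d);c=calibration(n);print(n,c)
    cv2.imwrite(f"pics/{n}0.png",p[...,::-1])
E
```

```text
pics
{'time_s': 0.0, 'joint_pos': array([-1.52239605e+00,  3.13461736e-01,  1.49845395e+00,  1.62346402e-05,
        1.33099437e+00, -2.23388684e-01]), 'dq': array([ 0.00125518,  0.00049373, -0.00077219, -0.00065203,  0.00059104,
       -0.00146376]), 'joint_torque': array([ 7.26265607e-04, -4.12262785e+01, -2.59743673e+01, -9.79528522e-05,
        4.11902263e-03,  3.96661136e-06]), 'tool_pos': array([ 140.92400047, -505.46190116,  230.72272284]), 'ee_rot': array([-6.55492224e-04,  9.90780594e-01,  1.35474652e-01,  6.54126124e-05]), 'force': array([-0.24904445, -0.6930464 ,  0.00786075]), 'ft_torque': array([ 0.01548175,  0.02768081, -0.03088232]), 'gripper_force': 0.0, 'width': 0.9980215543134129} 18.700000000000003
scene {'mtx': array([[388.8353457 ,   0.        , 258.2618964 ],
       [  0.        , 388.8353457 , 190.89433579],
       [  0.        ,   0.        ,   1.        ]]), 'dist_coeffs': array([0.00909191, 0.        , 0.        , 0.        , 0.        ]), 'R': array([[ 6.17566348e-01,  7.86518788e-01,  4.04764533e-05],
       [ 6.04021640e-01, -4.74238529e-01, -6.40512042e-01],
       [-5.03755560e-01,  3.95583131e-01, -7.67948125e-01]]), 't': array([-301.89967995, -279.85419419, 1323.40971839])}
side {'mtx': array([[492.42363833,   0.        , 257.64727002],
       [  0.        , 492.42363833, 184.54734368],
       [  0.        ,   0.        ,   1.        ]]), 'dist_coeffs': array([-0.09358748,  0.        ,  0.        ,  0.        ,  0.        ]), 'R': array([[-0.73254288, -0.68029966,  0.02394373],
       [-0.34978649,  0.34600694, -0.87059095],
       [ 0.58397803, -0.6461204 , -0.49142455]]), 't': array([ 398.37630259,  203.11397624, 1046.31712837])}
```

View pics/scene0.png

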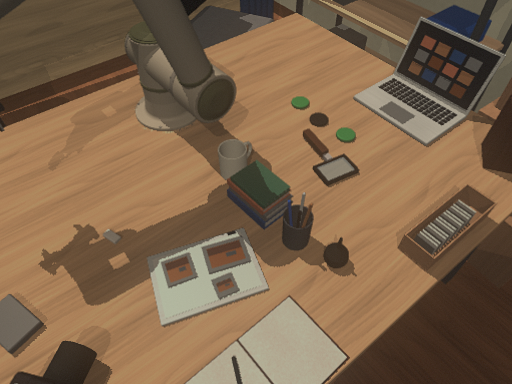

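View pics/side0.png

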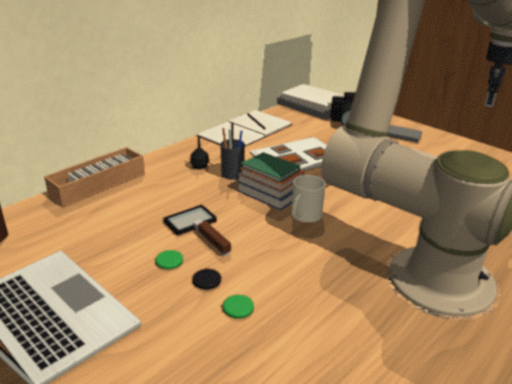

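The scene picture shows the magnifier at the lens (335,168), with the handle from (306,132) to (328,156). The light pad is near (208,275), with the wide slide at (227,253), the square one at (178,270) and the small one at (225,286). The side view shows the magnifier at (190,219) with its handle toward (228,248).

```bash
cat >h.py <<'E'
import cv2,numpy as np
def cast(c,uv,z):
    uv=np.asarray(uv,float).reshape(-1,1,2)
    n=cv2.undistortPoints(uv,np.array(c["mtx"]),np.array(c["dist_coeffs"]))[:,0]
    r=np.c_[n,np.ones(len(n))]@c["R"]; o=-c["R"].T@c["t"]
    return o+r*((z-o[2])/r[:,2])[:,None]
def rect(c,mask,z):
    "largest blob of mask -> min-area rect on plane z: centre, sizes, angle(deg) of long side"
    cs,_=cv2.findContours(mask.astype(np.uint8),cv2.RETR_EXTERNAL,cv2.CHAIN_APPROX_NONE)
    k=max(cs,key=cv2.contourArea)
    P=cast(c,k[:,0],z)[:,:2].astype(np.float32)
    b=cv2.boxPoints(cv2.minAreaRect(P)); e1,e2=b[1]-b[0],b[2]-b[1]
    l=e1 if np.hypot(*e1)>np.hypot(*e2) else e2
    return b.mean(0),sorted([np.hypot(*e1),np.hypot(*e2)]),np.degrees(np.arctan2(l[1],l[0]))%180,k[:,0].min(0),k[:,0].max(0)
def roi(s,x0,y0,x1,y1):
    m=np.zeros(s[:2],bool);m[y0:y1,x0:x1]=1;return m
E
python3 - <<'E'
from cell import *
from h import *
c=calibration("scene");p=np.load("pics/scene0.npz")["p"];h=cv2.cvtColor(p,cv2.COLOR_RGB2HSV)
H,S,V=[h[...,i].astype(int) for i in range(3)]
print("frame",rect(c,(V<75)&roi(p.shape,308,148,365,190),10))
print("handle",rect(c,(V<125)&(S>90)&roi(p.shape,298,124,331,160),20))
big=roi(p.shape,145,225,270,330)
for n,b in dict(sq=(160,248,198,292),wide=(199,232,252,272),small=(208,272,244,300)).items():
    print(n,rect(c,(V<150)&roi(p.shape,*b),13))
for y in(253,): print(p[y,196:256].tolist())
for n,uv,z in(("books",[(228,180),(258,164),(292,186),(263,204)],88),("cup",[(282,212),(312,212)],98),("mug",[(219,146),(250,146)],92),("pad",[(149,262),(256,231),(268,289),(163,324)],9),("blower",[(337,255)],50),("bcap",[(319,120)],11)):
    print(n,cast(c,uv,z)[:,:2].round().tolist())
v=p[110:200,290:370,::-1]; w=p[225:330,140:275,::-1]
cv2.imwrite("pics/z.png",np.hstack([cv2.resize(v,(356,400),interpolation=2),cv2.resize(w,(440,400),interpolation=2)]))
E
```

```text
frame (array([552.5564, 233.8151], dtype=float32), [np.float32(81.826996), np.float32(117.09817)], np.float32(79.835), array([313, 155], dtype=int32), array([358, 185], dtype=int32))
handle (array([444.51532, 255.24736], dtype=float32), [np.float32(40.39759), np.float32(134.30276)], np.float32(169.79791), array([303, 129], dtype=int32), array([328, 159], dtype=int32))
sq (array([ 555.31366, -290.04758], dtype=float32), [np.float32(72.59855), np.float32(74.124756)], np.float32(164.74971), array([161, 252], dtype=int32), array([197, 287], dtype=int32))
wide (array([ 579.4806 , -177.55246], dtype=float32), [np.float32(110.50405), np.float32(131.8261)], np.float32(52.548954), array([199, 232], dtype=int32), array([251, 271], dtype=int32))
small (array([ 655.9772 , -228.38835], dtype=float32), [np.float32(52.263897), np.float32(54.035576)], np.float32(165.86763), array([211, 272], dtype=int32), array([239, 299], dtype=int32))
[[175, 177, 154], [175, 177, 154], [175, 178, 155], [175, 177, 155], [175, 177, 155], [177, 180, 156], [169, 171, 149], [120, 117, 103], [104, 98, 87], [104, 97, 87]
[... 303 characters left out ...]
, [75, 72, 68], [77, 73, 67], [74, 70, 65], [76, 71, 66], [75, 71, 65], [74, 71, 66], [74, 71, 66], [74, 72, 68], [74, 69, 61], [103, 74, 55], [121, 77, 50], [120, 77, 50], [120, 76, 51], [119, 76, 49], [120, 76, 49], [121, 76, 49], [117, 79, 56], [105, 92, 79], [101, 96, 87], [100, 93, 84], [102, 94, 84], [131, 126, 111], [177, 176, 153], [170, 161, 144], [168, 160, 142], [169, 162, 144], [163, 155, 139], [140, 125, 107], [152, 113, 78]]
books [[454.0, -72.0], [457.0, 24.0], [571.0, 44.0], [571.0, -50.0]]
cup [[623.0, -34.0], [667.0, 22.0]]
mug [[340.0, -21.0], [392.0, 47.0]]
pad [[492.0, -336.0], [580.0, -79.0], [723.0, -155.0], [646.0, -384.0]]
blower [[771.0, 11.0]]
bcap [[366.0, 348.0]]
```

View pics/z.png

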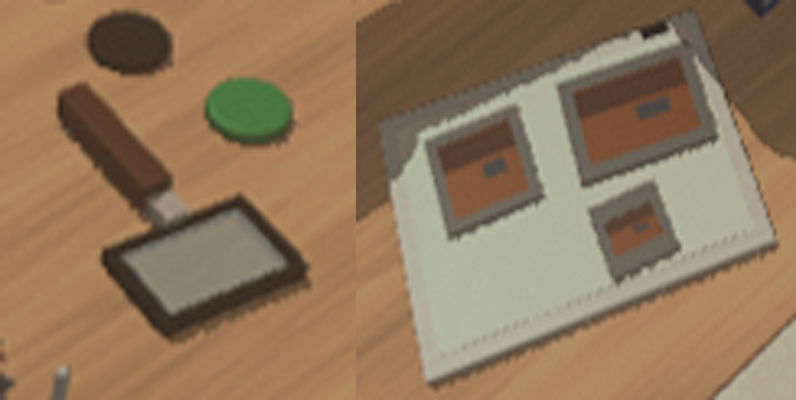

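Close-up: the magnifier lens frame, brown handle and silver neck are clear on the left. On the pad, the wide slide is upper right, the square one upper left and the small one below. The wide-slide mask merged with the dark rim clip, so I'll fix it with a colour mask and an opening.

```bash
cat >>h.py <<'E'
from scipy.spatial.transform import Rotation as Ro
def go(o,tcp,yaw):
    "shift (cm) and turn (deg) from the present pose to tcp, pointing down, tool x at yaw (deg)"
    q=np.array(o["ee_rot"]);R=Ro.from_quat(q[[1,2,3,0]])
    a=np.radians(yaw);T=Ro.from_matrix(np.array([[np.cos(a),np.sin(a),0],[np.sin(a),-np.cos(a),0],[0,0,-1]]))
    return (R.inv().apply(np.array(tcp)-o["tool_pos"])/10).round(2),np.degrees((R.inv()*T).as_rotvec()).round(2)
E
python3 - <<'E'
from cell import *
from h import *
c=calibration("scene");p=np.load("pics/scene0.npz")["p"];V=p.max(2)
m=((V<150)&roi(p.shape,199,238,250,272)).astype(np.uint8)
m=cv2.morphologyEx(m,cv2.MORPH_OPEN,np.ones((9,9)))
print("wide",rect(c,m,13))
o=get_obs()
print(go(o,[463,250,231],-10.2))
print(go(o,[302,-128,231],2.7))
E
```

```text
wide (array([ 589.3569 , -179.13449], dtype=float32), [np.float32(79.56097), np.float32(106.120316)], np.float32(70.66072), array([203, 238], dtype=int32), array([249, 271], dtype=int32))
(array([ 5.131e+01, -6.413e+01,  6.000e-02]), array([-0.07,  0.  , 25.77]))
(array([ 2.565e+01, -3.204e+01,  2.000e-02]), array([-7.000e-02, -1.000e-02,  1.287e+01]))
```

```bash
python3 - <<'E'
from cell import *
from h import *
c=calibration("wrist");o=get_obs();R=Ro.from_quat(np.array(o["ee_rot"])[[1,2,3,0]]).as_matrix()
print(c["mtx"],"\ncam pos in tool",R.T@(-c["R"].T@c["t"]-o["tool_pos"]),"\nview dir in tool",R.T@c["R"][2])
print(go(o,[500,-190,300],-10.2))
E
```

```text
[[277.11715646   0.         254.14280021]
 [  0.         277.11715646 188.07722938]
 [  0.           0.           1.        ]] 
cam pos in tool [ 6.73696721e+01 -1.18881346e-01 -1.41599554e+02] 
view dir in tool [-2.63176447e-01 -4.73287254e-04  9.64747601e-01]
(array([ 43.06, -20.76,  -6.89]), array([-0.07,  0.  , 25.77]))
```

Request:
{"op": "send_rows", "data": {"steps": [[[8.5,3.5,-1.7,-0.6,0,0,2],[8.5,7.2,-3.5,-1.2,0,0,4.3],[8.5,10.8,-5.2,-1.7,0,0,6.4],[8.5,14.4,-7,-2.3,0,0,8.6],[8.5,18,-8.7,-2.9,0,0,10.7],[8.5,21.6,-10.4,-3.4,0,0,12.9],[8.5,25.2,-12.1,-4,0,0,15],[8.5,28,-13.5,-4.5,0,0,16.7]]]}}

```text
time_s: 0.77
tool_pos: [376.0, -298.4, 276.6]
ee_rot: [-0.0, 1.0, -0.01, 0.0]
force: [-0.6, -1.1, 0.4]
width: 0.995
gripper_force: 0.0
```

```bash
python3 - <<'E'
from cell import *
from h import *
o=get_obs();print(o["time_s"],o["tool_pos"])
print(go(o,[500,-190,300],-10.2))
E
```

```text
0.7667 [ 376.01845656 -298.36811058  276.5755092 ]
(array([ 12.17, -11.09,  -2.34]), array([-0.02, -0.01,  9.03]))
```

Request:
{"op": "send_rows", "data": {"steps": [[[8.5,3,-2.7,-0.6,0,0,2.3],[8.5,6,-5.4,-1.2,0,0,4.5],[8.5,8.8,-8,-1.7,0,0,6.5],[8.5,11,-10,-2.1,0,0,8.2],[8.5,12,-11,-2.3,0,0,9],[8.5,12,-11,-2.3,0,0,9],[8.5,12,-11,-2.3,0,0,9],[8.5,12,-11,-2.3,0,0,9]]]}}

```text
time_s: 1.43
tool_pos: [495.9, -193.4, 298.9]
ee_rot: [-0.0, 0.996, -0.088, -0.0]
force: [0.1, 0.2, -0.0]
width: 0.991
gripper_force: 0.0
```

```bash
python3 - <<'E'
from cell import *
from h import *
c=calibration("wrist");p,d=read_camera("wrist");cv2.imwrite("pics/w1.png",p[...,::-1])
np.savez("pics/w1.npz",p=p,d=d,**{k:np.array(v) for k,v in c.items()})
o=get_obs();print(o["tool_pos"])
X=np.array([587,-178,13.]);x=c["R"]@X+c["t"];print(c["mtx"]@x/x[2])
print("next",go(o,[463,250,231],-10.2),go(o,[465,110,280],-10.2))
E
```

```text
[ 495.84866622 -193.65135952  299.03755691]
[233.22413179  98.42793864   1.        ]
next (array([-11.07, -43.09,   6.81]), array([-0.  ,  0.04,  0.02])) (array([ -8.4 , -29.34,   1.91]), array([-0.  ,  0.04,  0.02]))
```

View pics/w1.png

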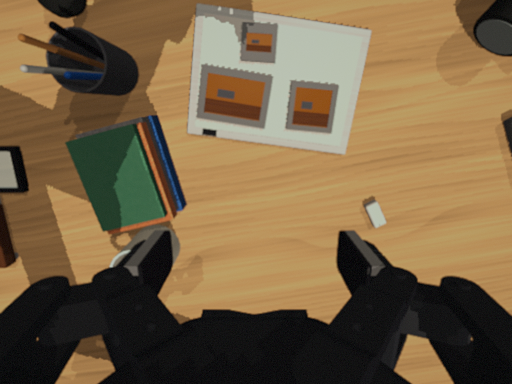

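The wrist view shows the wide slide at (234,96), the square one at (312,107) and the small one at (259,42), with the books on the left at (120,178). I'll measure the slide here while moving on to the magnifier.

```bash
python3 - <<'E'
from h import *
z=np.load("pics/w1.npz");p=z["p"];c=z
for t in(150,170):
  m=((p.max(2)<t)&roi(p.shape,192,58,277,134)).astype(np.uint8)
  print(rect(c,cv2.morphologyEx(m,cv2.MORPH_OPEN,np.ones((11,11))),13))
g=p.astype(int);m=((g.max(2)<190)&roi(p.shape,192,58,277,131)&(g.max(2)-g.min(2)>70)).astype(np.uint8)
print("film",rect(c,cv2.morphologyEx(m,cv2.MORPH_CLOSE,np.ones((11,11))),13))
E
```

```text
(array([ 589.79614, -178.83426], dtype=float32), [np.float32(75.65763), np.float32(103.36561)], np.float32(70.78415), array([198,  66], dtype=int32), array([268, 126], dtype=int32))
(array([ 589.8621 , -178.99217], dtype=float32), [np.float32(77.860115), np.float32(104.65236)], np.float32(70.78318), array([197,  65], dtype=int32), array([271, 127], dtype=int32))
film (array([ 589.3745 , -179.20218], dtype=float32), [np.float32(54.819675), np.float32(82.88686)], np.float32(70.75419), array([205,  73], dtype=int32), array([264, 119], dtype=int32))
```

Request:
{"op": "send_rows", "data": {"steps": [[[8.5,-0.8,-3,0.2,0,0,0],[8.5,-1.8,-7,0.6,0,0,0],[8.5,-2.8,-11,0.8,0,0,0],[8.5,-3.8,-15,1.2,0,0,0],[8.5,-4.8,-19,1.4,0,0,0],[8.5,-5.8,-23,1.6,0,0,0],[8.5,-6.8,-27,1.8,0,0,0],[8.5,-7.8,-30.5,2,0,0,0]]]}}

```text
time_s: 2.15
tool_pos: [472.7, 122.3, 279.3]
ee_rot: [-0.0, 0.996, -0.089, 0.0]
force: [0.2, 0.1, 0.0]
width: 0.999
gripper_force: 0.0
```

```bash
python3 - <<'E'
from cell import *
from h import *
o=get_obs();print(o["time_s"],o["tool_pos"]);print(go(o,[463,250,200],-10.2))
E
```

```text
2.15 [472.73574403 122.29470602 279.32926933]
(array([ -3.22, -12.4 ,   7.93]), array([-0.01, -0.02,  0.01]))
```

Request:
{"op": "send_rows", "data": {"steps": [[[8.5,-0.9,-3.5,1.5,0,0,0],[8.5,-1.8,-7,3.5,0,0,0],[8.5,-2.6,-10,5.5,0,0,0],[8.5,-3.1,-12,7.2,0,0,0],[8.5,-3.2,-12.4,8,0,0,0],[8.5,-3.2,-12.4,8,0,0,0],[8.5,-3.2,-12.4,8,0,0,0],[8.5,-3.2,-12.4,8,0,0,0]]]}}

```text
time_s: 2.82
tool_pos: [464.5, 247.4, 200.4]
ee_rot: [-0.0, 0.996, -0.089, 0.001]
force: [-0.7, 0.0, -0.7]
width: 0.99
gripper_force: 0.0
```

```bash
python3 - <<'E'
from cell import *
from h import *
o=get_obs();c=calibration("wrist");p,d=read_camera("wrist");cv2.imwrite("pics/w2.png",p[...,::-1])
np.savez("pics/w2.npz",p=p,d=d,**{k:np.array(v) for k,v in c.items()})
print(o["tool_pos"])
for X in([552.5,233.8,14],[463.5,250,32],[388,263,32]):
    x=c["R"]@np.array(X)+c["t"];print(c["mtx"]@x/x[2])
E
```

```text
[464.52051823 247.44397342 200.41718355]
[252.72612065  92.62506001   1.        ]
[252.71221394 174.90414391   1.        ]
[253.36863314 236.43987822   1.        ]
```

View pics/w2.png

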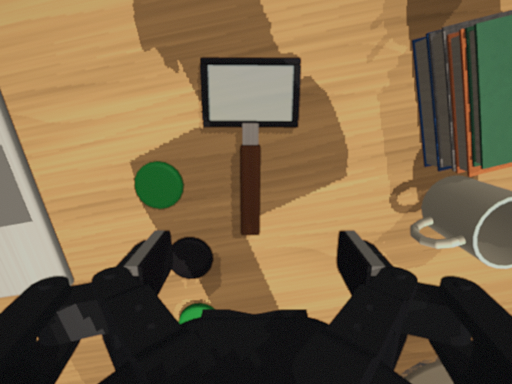

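The wrist view shows the frame at (250,92), the handle from (250,145) to (250,234), a green disc at (159,185) and the black cap at (191,257).

```bash
python3 - <<'E'
from cell import *
from h import *
z=np.load("pics/w2.npz");p=z["p"].astype(int);c=z;V=p.max(2)
f=rect(c,(V<60)&roi(p.shape,190,50,312,138),14);print("frame",f)
h=rect(c,(V<120)&(p[...,0]-p[...,2]>15)&roi(p.shape,228,143,272,240),32);print("handle",h)
print("disc,cap",cast(c,[(159,185),(191,257)],11)[:,:2])
L=f[0];a=np.radians(f[2]-90);g=L-90*np.array([np.cos(a),np.sin(a)]);print("grip",g,np.degrees(a), "handle-line angle",np.degrees(np.arctan2(*(L-h[0])[::-1])))
o=get_obs();print(go(o,[g[0],g[1],20-18.7],np.degrees(a)))
E
```

```text
frame (array([553.0101 , 236.84824], dtype=float32), [np.float32(72.92205), np.float32(110.50954)], np.float32(79.68833), array([200,  58], dtype=int32), array([299, 126], dtype=int32))
handle (array([444.7024, 262.2418], dtype=float32), [np.float32(35.253117), np.float32(113.8129)], np.float32(168.94803), array([230, 143], dtype=int32), array([261, 237], dtype=int32))
disc,cap [[467.13957083 367.35314776]
 [363.71688416 351.88179325]]
grip [464.46368 252.95847] -10.311667 handle-line angle -13.195095
(array([-0.13, -0.52, 19.92]), array([-0.04, -0.1 ,  0.08]))
```

Request:
{"op": "send_rows", "data": {"steps": [[[8.5,-0.1,-0.5,3,0,0,0],[8.5,-0.1,-0.5,6.5,0,0,0],[8.5,-0.1,-0.5,10,0,0,0],[8.5,-0.1,-0.5,13,0,0,0],[8.5,-0.1,-0.5,15.5,0,0,0],[8.5,-0.1,-0.5,17.5,0,0,0],[8.5,-0.1,-0.5,19,0,0,0],[8.5,-0.1,-0.5,19.6,0,0,0]]]}}

```text
time_s: 3.53
tool_pos: [463.5, 252.8, 2.1]
ee_rot: [0.0, 0.996, -0.089, -0.001]
force: [0.4, -0.9, -0.7]
width: 0.996
gripper_force: 0.0
```

Request:
{"op": "send_rows", "data": {"steps": [[[8.5,0,0,0,0,0,0],[7,0,0,0,0,0,0],[5.5,0,0,0,0,0,0],[4.5,0,0,0,0,0,0],[3.8,0,0,0,0,0,0],[3.2,0,0,0,0,0,0],[3.2,0,0,0,0,0,0],[3.2,0,0,0,0,0,0]]], "newtons": 50}}

```text
time_s: 4.2
tool_pos: [463.6, 253.9, 3.4]
ee_rot: [-0.0, 0.996, -0.088, 0.0]
force: [-0.5, 0.4, -0.5]
width: 0.372
gripper_force: 0.0
```

Request:
{"op": "send_rows", "data": {"steps": [[[2.8,0,0,0,0,0,0],[2.5,0,0,0,0,0,0],[2,0,0,0,0,0,0],[1.5,0,0,0,0,0,0],[1.5,0,0,0,0,0,0],[1.5,0,0,0,0,0,0],[1.5,0,0,0,0,0,0],[1.5,0,0,0,0,0,0]]], "newtons": 50}}

```text
time_s: 4.87
tool_pos: [463.7, 253.8, 3.5]
ee_rot: [-0.0, 0.996, -0.088, 0.0]
force: [-0.9, -2.3, 5.8]
width: 0.273
gripper_force: 49.9
```

Request:
{"op": "send_rows", "data": {"steps": [[[1.5,0,0,-0.3,0,0,0],[1.5,0,0,-1,0,0,0],[1.5,0,0,-2.5,0,0,0],[1.5,0,0,-4.5,0,0,0],[1.5,0,0,-6.5,0,0,0],[1.5,0,0,-8,0,0,0],[1.5,0,0,-9,0,0,0],[1.5,0,0,-9,0,0,0]]]}}

```text
time_s: 5.53
tool_pos: [464.4, 254.2, 95.3]
ee_rot: [-0.001, 0.996, -0.088, 0.002]
force: [0.3, 0.4, -1.1]
width: 0.271
gripper_force: 49.2
```

Request:
{"op": "send_rows", "data": {"steps": [[[1.5,0,0,-1,0,0,0],[1.5,0,0,-3,0,0,0],[1.5,0,0,-6,0,0,0],[1.5,0,0,-9,0,0,0],[1.5,0,0,-12,0,0,0],[1.5,0,0,-14,0,0,0],[1.5,0,0,-15,0,0,0],[1.5,0,0,-15,0,0,0]]]}}

```text
time_s: 6.2
tool_pos: [464.0, 254.0, 244.6]
ee_rot: [-0.0, 0.996, -0.088, 0.001]
force: [-0.3, 0.2, -1.4]
width: 0.272
gripper_force: 49.2
```

```bash
python3 - <<'E'
from cell import *
from h import *
o=get_obs();c=calibration("wrist");p,d=read_camera("wrist");cv2.imwrite("pics/w3.png",p[...,::-1])
np.savez("pics/w3.npz",p=p,d=d,**{k:np.array(v) for k,v in c.items()})
print(o)
# depth points of the frame/handle in tool axes
R=Ro.from_quat(np.array(o["ee_rot"])[[1,2,3,0]])
n=cv2.undistortPoints(np.stack(np.meshgrid(np.arange(512.),np.arange(384.)),-1).reshape(-1,1,2),c["mtx"],c["dist_coeffs"])[:,0]
P=(np.c_[n,np.ones(len(n))]*d.reshape(-1,1)-c["t"])@c["R"]
T=R.inv().apply(P-o["tool_pos"]).reshape(384,512,3)
np.save("pics/T3.npy",T)
V=p.max(2);m=(V<70)&(T[...,2]>-40)&(T[...,2]<30)&(T[...,0]>45)&(d>0)
q=T[m];print(len(q),q.min(0),q.max(0))
A=np.c_[q[:,:2],np.ones(len(q))];s=np.linalg.lstsq(A,q[:,2],rcond=None)[0];print("plane slopes deg",np.degrees(s[:2]),s[2], "z at lens",s@[90,0,1])
r=cv2.minAreaRect(q[:,:2].astype(np.float32));print(r)
E
```

```text
{'time_s': 6.2, 'joint_pos': array([2.79155038e-01, 3.10910956e-01, 1.46531551e+00, 4.31443044e-05,
       1.36303038e+00, 2.02668533e+00]), 'dq': array([-0.00289303,  0.0376256 ,  0.06562252, -0.0009457 , -0.04563276,
        0.00162986]), 'joint_torque': array([ 3.50211561e-02, -4.28276718e+01, -2.74306083e+01, -1.11280399e-02,
        4.08912208e-01,  2.86479426e-04]), 'tool_pos': array([464.02779393, 254.00344552, 244.59245893]), 'ee_rot': array([-4.39335705e-04,  9.96097108e-01, -8.82563691e-02,  1.08232490e-03]), 'force': array([-0.31240829,  0.24257408, -1.3743256 ]), 'ft_torque': array([-0.02786839,  0.01897874,  0.00269015]), 'gripper_force': 49.202783703804016, 'width': 0.27183248633748924}
7970 [ 53.62823629 -55.89976662 -11.86444356] [114.67911293  56.29123236  -5.1250681 ]
plane slopes deg [0.1519972  0.01016975] -9.48049246887073 z at lens -9.241735827838637
((84.18055725097656, 0.15687942504882812), (60.78330993652344, 112.00504302978516), 0.2982975244522095)
```

View pics/w3.png

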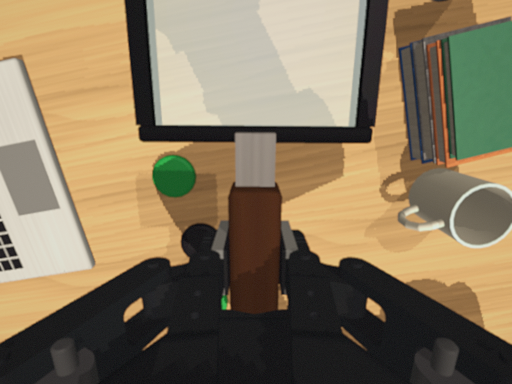

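The magnifier is held level (slope under 0.2°), with the handle between the pads. The lens centre is about 91 mm ahead of the TCP, and the underside is about 4 mm below it.

```bash
python3 - <<'E'
from cell import *
from h import *
o=get_obs();print(o["tool_pos"],go(o,[503.7,-149.1,245],-19.2))
E
```

```text
[463.50173846 253.83231285 242.78086848] (array([11.04, 38.96, -0.22]), array([0.01, 0.02, 9.07]))
```

Request:
{"op": "send_rows", "data": {"steps": [[[1.5,0.3,1,0,0,0,0.2],[1.5,0.8,3,0,0,0,0.7],[1.5,1.6,5.5,0,0,0,1.3],[1.5,2.4,8.5,0,0,0,2],[1.5,3.3,11.5,0,0,0,2.7],[1.5,4.1,14.5,0,0,0,3.4],[1.5,5,17.5,0,0,0,4.1],[1.5,5.8,20.5,0,0,0,4.8]]]}}

```text
time_s: 6.92
tool_pos: [483.8, 39.8, 241.5]
ee_rot: [0.0, 0.991, -0.13, -0.002]
force: [1.0, -0.2, -0.8]
width: 0.273
gripper_force: 49.1
```

```bash
python3 - <<'E'
from cell import *
from h import *
o=get_obs();print(o["tool_pos"],go(o,[503.7,-149.1,245],-19.2))
E
```

```text
[483.79973562  39.78005909 241.50707104] (array([ 6.81, 17.73, -0.36]), array([0.03, 0.19, 4.21]))
```

Request:
{"op": "send_rows", "data": {"steps": [[[1.5,1.1,3,0,0,0,0.7],[1.5,2.2,6,0,0,0,1.4],[1.5,3.3,9,0,0,0,2.1],[1.5,4.4,12,0,0,0,2.8],[1.5,5.4,14.5,0,0,0,3.5],[1.5,6.1,16.3,0,0,0,4],[1.5,6.6,17.3,0,0,0,4.2],[1.5,6.6,17.3,0,0,0,4.2]]]}}

```text
time_s: 7.58
tool_pos: [503.4, -144.1, 241.7]
ee_rot: [-0.0, 0.986, -0.167, -0.001]
force: [0.6, 0.7, -1.9]
width: 0.272
gripper_force: 49.2
```

```bash
python3 - <<'E'
from cell import *
from h import *
o=get_obs();print(o["tool_pos"],go(o,[503.7,-149.1,60],-19.2))
E
```

```text
[ 503.35084624 -144.11608168  241.69514997] (array([ 0.25,  0.46, 18.17]), array([-0.01,  0.15, -0.07]))
```

Now I'll descend to about 60 mm, then check with the scene and wrist cameras.

Request:
{"op": "send_rows", "data": {"steps": [[[1.5,0.2,0.4,1,0,0,0],[1.5,0.2,0.4,3.5,0,0,0],[1.5,0.2,0.4,7,0,0,0],[1.5,0.2,0.4,10.5,0,0,0],[1.5,0.2,0.4,13.5,0,0,0],[1.5,0.2,0.4,16,0,0,0],[1.5,0.2,0.4,17.5,0,0,0],[1.5,0.2,0.4,18,0,0,0]]]}}

```text
time_s: 8.25
tool_pos: [502.7, -144.7, 60.1]
ee_rot: [-0.001, 0.986, -0.165, -0.003]
force: [-0.3, -0.3, -1.2]
width: 0.272
gripper_force: 49.2
```

```bash
python3 - <<'E'
from cell import *
from h import *
import time
read_camera("scene");read_camera("scene")
o=get_obs();c=calibration("wrist");p,d=read_camera("wrist");s,_=read_camera("scene")
np.savez("pics/w4.npz",p=p,d=d,**{k:np.array(v) for k,v in c.items()})
w=np.hstack([cv2.resize(p,(400,300)),cv2.resize(s[190:340,120:320],(400,300))]);cv2.imwrite("pics/w4.png",w[...,::-1])
print(o["tool_pos"],o["force"],go(o,[503.7,-149.1,27],-19.2))
E
```

```text
[ 503.9124472  -145.70486848   62.45484392] [ 1.00018747  0.16168664 -0.6889231 ] (array([0.1 , 0.33, 3.55]), array([-0.02,  0.12,  0.14]))
```

View pics/w4.png

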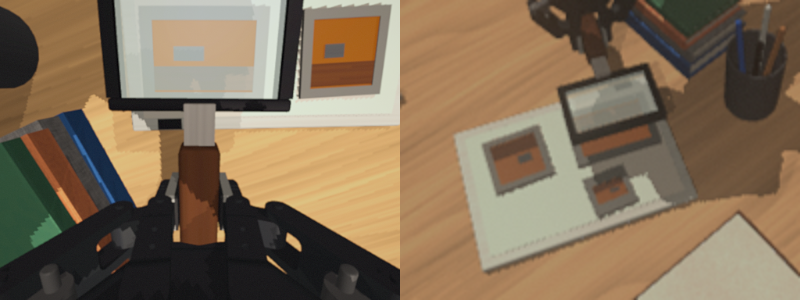

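Left, wrist view: the slide is seen squarely through the lens, with the film at about (152–255, 20–92) and parallel to the frame. Right, scene view: the lens is above the wide slide, clear of the books and cup. Quick numeric check before the last descent.

```bash
python3 - <<'E'
from cell import *
from h import *
z=np.load("pics/w4.npz");p=z["p"].astype(int);c=z
m=((p[...,0]-p[...,2]>45)&roi(p.shape,165,8,350,124)).astype(np.uint8)
m=cv2.morphologyEx(m,cv2.MORPH_CLOSE,np.ones((25,25)))
print("film through lens",rect(c,m,13))
f=(p.max(2)<60)&roi(p.shape,120,0,392,143);ys,xs=np.where(f)
b=[(xs[ys==y].min(),xs[ys==y].max()) for y in(20,60,100)];print(b)
Z=60-4+14
E_=[cast(c,[(l,y),(r,y)],Z)[:,:2] for (l,r),y in zip(b,(20,60,100))];print("frame sides",E_)
near=cast(c,[(255,ys.max()-12),(255,ys.max())],Z);print(ys.max(),near)
for i in range(3):
    o=get_obs();print(o["tool_pos"],go(o,[503.7,-149.1,27],-19.2));read_camera("side")
E
```

```text
film through lens (array([ 599.2299 , -182.35306], dtype=float32), [np.float32(34.134785), np.float32(82.909485)], np.float32(70.89862), array([195,  26], dtype=int32), array([327,  84], dtype=int32))
[(np.int64(127), np.int64(388)), (np.int64(130), np.int64(386)), (np.int64(134), np.int64(384))]
frame sides [array([[ 622.65201013, -127.63750025],
       [ 585.54878862, -234.75211803]]), array([[ 607.52942916, -121.93503662],
       [ 569.96161198, -230.38671366]]), array([[ 591.29647014, -116.25815035],
       [ 553.35231258, -225.79332742]])]
141 [[ 560.34476449 -164.90387735   70.        ]
 [ 555.01292965 -163.06026207   70.        ]]
[ 504.88878065 -146.51502006   64.15650193] (array([-0.03,  0.28,  3.72]), array([ 0.01, -0.08,  0.12]))
[ 504.99204651 -146.72649485   64.39995111] (array([-0.05,  0.27,  3.74]), array([ 0.02, -0.12,  0.1 ]))
[ 504.97853273 -146.79202402   64.41346368] (array([-0.05,  0.26,  3.74]), array([ 0.02, -0.12,  0.1 ]))
```

Request:
{"op": "send_rows", "data": {"steps": [[[1.5,0,0.1,0.3,0,0,0],[1.5,0,0.2,0.9,0,0,0],[1.5,0,0.3,1.5,0,0,0],[1.5,0,0.3,2.1,0,0,0],[1.5,0,0.3,2.6,0,0,0.1],[1.5,0,0.3,2.9,0,0,0.1],[1.5,0,0.3,3.1,0,0,0.1],[1.5,0,0.3,3.2,0,0,0.1]]]}}

```text
time_s: 9.27
tool_pos: [503.4, -149.5, 30.9]
ee_rot: [-0.0, 0.986, -0.167, -0.0]
force: [-0.6, 0.4, -1.2]
width: 0.267
gripper_force: 49.2
```

Request:
{"op": "send_rows", "data": {"steps": [[[1.5,0,0,0.1,0,0,0],[1.5,0,0,0.2,0,0,0],[1.5,0,0,0.3,0,0,0],[1.5,0,0,0.3,0,0,0],[1.5,0,0,0.3,0,0,0],[1.5,0,0,0.3,0,0,0],[1.5,0,0,0.3,0,0,0],[1.5,0,0,0.3,0,0,0]]]}}

```text
time_s: 9.93
tool_pos: [503.5, -149.6, 28.4]
ee_rot: [0.0, 0.986, -0.167, 0.0]
force: [-0.0, 0.3, -0.9]
width: 0.27
gripper_force: 49.2
```

```bash
python3 - <<'E'
from cell import *
from h import *
o=get_obs();c=calibration("wrist");p,d=read_camera("wrist");s,_=read_camera("scene");q,_=read_camera("side")
np.savez("pics/w5.npz",p=p,d=d,**{k:np.array(v) for k,v in c.items()})
w=np.hstack([cv2.resize(p,(400,300)),cv2.resize(s[190:340,120:320],(400,300))]);cv2.imwrite("pics/w5.png",w[...,::-1])
o2=get_obs();print(o["tool_pos"],o2["tool_pos"],o2["force"],go(o2,[503.7,-149.1,27],-19.2))
R=Ro.from_quat(np.array(o["ee_rot"])[[1,2,3,0]])
n=cv2.undistortPoints(np.stack(np.meshgrid(np.arange(512.),np.arange(384.)),-1).reshape(-1,1,2),c["mtx"],c["dist_coeffs"])[:,0]
W=((np.c_[n,np.ones(len(n))]*d.reshape(-1,1)-c["t"])@c["R"]).reshape(384,512,3)
f=(p.max(2)<60)&roi(p.shape,120,0,392,140)&(d>0);print("frame z",np.median(W[f][:,2]),np.percentile(W[f][:,2],[10,90]))
g=roi(p.shape,170,20,345,115)&(d>0);print("through-lens z",np.median(W[g][:,2]))
print("pad z right",np.median(W[20:120,470:505,2]))
E
```

```text
[ 503.4953964  -149.60632447   28.37430379] [ 503.46866477 -149.59950102   28.32596625] [ 0.82133496 -1.48279425 -2.33634691] (array([ 0.01, -0.05,  0.13]), array([-0.  , -0.  , -0.03]))
frame z 37.716510060011515 [36.61648547 38.61116345]
through-lens z 33.3240622256607
pad z right 11.311762691100881
```

View pics/w5.png

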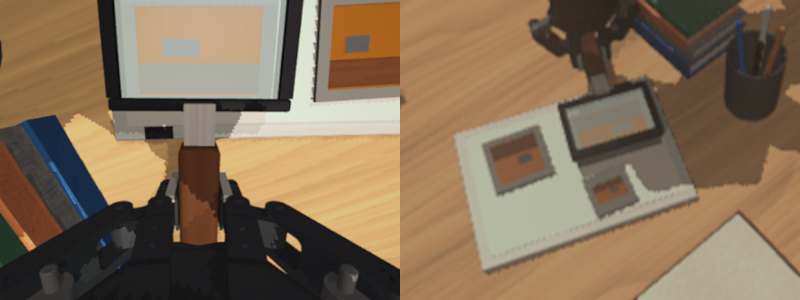

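The wrist view shows the film (135–266) centred in the frame (101–292) and parallel to it. The frame top is at 37.7 mm, so the underside is about 1 cm above the slide, and the arm is still. Handing in.

```bash
python3 -c "
from cell import *
print(job_done())"
```

```text
the job is handed in; nothing more can be done
None
```

The job is handed in: the arm is still holding the magnifier level and still about 1 cm above the wide slide, lens centred over it and parallel to its long side; nothing was seen touched or moved on the way.

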